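# Fetch the patch tin from the back of the tray

### The job

Get the patch tin out from the back of the plywood tray: first stand the three things in front of it (jar, spray can, tape measure) on the long rubber mat, then lay the tin flat on the middle of the small wooden board while all three are still on the mat. Then put the three back in the tray, each on the very disc and the spot where it stood at the start. Keep the three upright the whole time, and let go of everything at the end.

Things in the scene. Friction and masses are not known exactly. Their poses are not given: they have to be found in the camera images.
- jar_mid (a point): Squat round white plastic jar with a wide ribbed black screw lid, upright: body 54 mm across up to 42 mm above its foot, lid 57 mm across over its ribs (56 mm to the fingers), 60 mm high in all; 0.12 kg. Point on its axis 30 mm above its foot (half its height), z up. At the start it stands on one of the three discs of the tray.
- spray_can_mid (a point): Small slim aerosol spray can, bare metal with a grey band and a narrow black cap, upright: body 44 mm across up to 66 mm above its foot, cap 30 mm across, 90 mm high in all; 0.12 kg. Point on its axis 45 mm above its foot (half its height), z up. At the start it stands on one of the three discs.
- tape_measure_mid (a point): Yellow tape measure standing on edge, upright: 34 mm thick along its own x, 71 mm long along its own y, 63 mm high; 0.21 kg. Point at its middle, 31.5 mm above its foot, z up. At the start it stands on one of the three discs.
- patch_tin_mid (a point): Flat red patch tin with its lid shut: 46 mm along its own x, 66 mm along its own y, 17 mm high. Point at its middle, 8 mm above its underside, z up. At the start it lies on the tray's floor behind the three discs.
- tray: Fixed low plywood tray, 176 mm along its own x (which points away from the robot) and 300 mm along its own y. Origin at the centre of its underside. Floor 8 mm above the bench; lips 8 mm thick all round rise to 20 mm above the bench. Three grey rubber discs 76 mm across, tops 10 mm above the bench, at x = -40 mm and y = -90, 0 and +90 mm. A flat lock ring and a small hex key lie in its two back corners (they stay there).
- mat: Fixed long grey rubber mat, the side area: 290 mm along its own x, 120 mm along its own y, 4 mm thick. Origin at the centre of its underside. It lies at the left or right of the tray.
- board: Fixed small pale wooden board, 100 mm along its own x, 110 mm along its own y, 10 mm thick. Origin at the centre of its underside. It lies on the other side of the tray from the mat; a marker lies behind it and a tyre lever in front of it.
There are look-alikes about, which are no part of the job. Of the things that look like the part that bears spray_can_mid, the largest one is meant.

How it is judged:
By the outcome, as a careful person would: the job done as asked, in the order asked, and still so for the second after the job is handed in, with the robot touching nothing.
It also fails if it takes over 144 s, if anything falls off the work surface, if the arm or the gripper's body presses on something with over 40 N, if the wrist force passes 120 N, or if a joint passes its speed limit or range.

### The arm

A 6-joint arm with a two-finger parallel gripper is mounted at the origin on a cart in front of the work surface, level with it; the furniture and walls round the work are solid. World frame = base frame: x ahead of the robot, y to its left, z up, the work surface at z = 0. Lengths are in m, angles in rad, forces in N, time in s.
With the tool pointing down it reaches from about 0.225 to 0.875 m from the base axis. Payload 3.4 kg.
Tool frame: the origin (TCP) lies between the finger pads; the fingertips stand 8 mm ahead of it and the grasp point (between the pads) lies 11 mm behind it; z points along the fingers, y is the line along which they close (so a half turn about z gives the same grasp; the last joint's range is limited). The gripper opens to 85 mm and grips with 20 to 120 N. Pads are 22 mm wide; open, the fingers measure 114 mm over their backs; the gripper's body (76 mm by 85 mm) begins 54 mm behind the grasp point. The pads swing forward as they close: fully open they stand 13 mm farther back than shut.
Start: joints at [0.984, 0.276, 1.505, -0, 1.361, -0.121], TCP at [0.258, 0.514, 0.239] pointing down, gripper open.
Joint ranges: [-2.89, 2.89], [-0.75, 2.08], [0.22, 2.7], [-1.18, 4.32], [0.11, 2.71], [-2.7, 2.7]. Speed limits (rad/s): [2.57, 2.57, 3.14, 3.14, 3.14, 3.14].

### API

Orientations are given as a unit quaternion [w, x, y, z].
In Python, from rig import manip gives the robot as it stands.
- The arm moves only by the tool move_arm, never from a script. Its argument "deltas" is a list that holds one entry, the list of rows, each a list of 5 numbers: the shift along the tool's x, y, z normalised to -1 to 1, where 1 is 80 cm, then the turn about the tool's z normalised to -1 to 1, where 1 is 120 degrees, then the closure, from -1 (fully open) to 1 (shut). In form: [[[tx, ty, tz, twist, grip], ...]]. A call has 1 to 12 rows; each row is the pose to reach, as a shift and turn from the pose commanded when the call began, along the tool's axes at that moment; what a row does not reach only later rows make up. A row lasts 1/10 s, in which the tool goes at most 50 mm and 8.59 degrees, less where a joint would pass 70% of its speed; a pose out of reach is approached as far as the arm can. A call with a number of a shift or a turn outside -1 to 1 is refused whole. A call with a gripper value outside its range is refused whole. The fingers move at their own pace and stop on an object; "squeeze" is the grip in N (left out, the last holds). Time passes only in rows, so rows that repeat a pose let the fingers close. It gives the time, the measured TCP pose, the force, the opening and the grip force at its end, in the units of the state.
- manip.get_state(): the state, without advancing time (a new reading comes with each control period).
- manip.get_image(name): name is "scene" or "top"; returns the picture (480x640x3 uint8, red, green, blue); there is no depth.
- manip.camera_params(name): a dict with "fx", "fy", "cx", "cy" (pixels), "R" (3x3) and "t" (3): a world point X has camera coordinates R X + t. Camera axes: x right, y down, z forward; pixel columns grow to the right and rows downward; lengths in m; the calibration is good to about 2 mm. A picture is of the moment at which its call begins. camera_params takes no time and is no camera call.
- manip.sign_off(): hands the job in; it is judged then, once.
The state is a dict: "clock": time; "qpos": joint angles; "qd": joint speeds; "effort": joint torques, N m; "position": TCP position; "ee_rot": TCP orientation; "contact_force": force on the tool from outside, world axes, zero at the start; "moment": the same for the moment, N m; "width": finger opening in m; "gripper_force": force on a finger pad.
Only numpy, scipy, OpenCV 4.12 (cv2) and the standard library are available. Lean on these libraries where they do the work, as an engineer would, in place of code of your own. Each camera call takes 0.05 s, during which the arm holds its last target. There are 200 camera calls.

## Working session

There is one attempt and no reset: what is moved stays moved. The work goes in short steps, Python scripts to look and compute and a tool call to move; the robot and the scene stay as the last step left them, time stands still between calls to the robot, and variables do not carry over. Pictures are saved under pics/ and viewed, at most 14 in all, crops included, and the job is handed in when it is done.

Besides the shell and the picture viewer there is one more tool, called after "Request:" as name(argument=value, ...), one argument or row to a line, values as JSON. move_arm: Moves the arm, as the interface text tells. Scaled input: -1 to 1 covers 80 cm each way for a shift and 120 degrees each way for a turn. Its arguments: {"type":"object","properties":{"deltas":{"type":"array","items":{"type":"array","items":{"type":"array","items":{"type":"number","minimum":-1,"maximum":1}}}},"squeeze":{"type":"number"}},"required":["deltas"]}

```bash
ls; mkdir -p pics; python3 - <<'E'
from rig import manip
import cv2
for n in("scene","top"):
    cv2.imwrite(f"pics/{n}0.png",manip.get_image(n)[:,:,::-1])
    p=manip.camera_params(n);print(n,p)
print(manip.get_state())
E
```

```text
pics
scene {'fx': 515.6268020774843, 'fy': 515.6268020774843, 'cx': 328.5507414073249, 'cy': 239.77643170570252, 'R': array([[ 0.8674564 , -0.49727433,  0.01541537],
       [-0.3429879 , -0.62018601, -0.70549884],
       [ 0.36038686,  0.6067022 , -0.7085434 ]]), 't': array([-0.44464775,  0.2567064 ,  0.73448267])}
top {'fx': 445.2592803449743, 'fy': 445.2592803449743, 'cx': 318.5368870885549, 'cy': 245.9069148247517, 'R': array([[-0.00577706, -0.99996596,  0.00589068],
       [-0.98240862,  0.00457587, -0.18668787],
       [ 0.18665456, -0.00686556, -0.98240162]]), 't': array([0.06366052, 0.55673691, 0.96854756])}
{'clock': 0.1, 'qpos': array([ 9.84020541e-01,  2.76524382e-01,  1.50602062e+00,  1.52406674e-05,
        1.36071960e+00, -1.21008340e-01]), 'qd': array([-0.00036079, -0.00045167, -0.00162928,  0.00141561,  0.00016053,
        0.00128856]), 'effort': array([ 1.07763488e-03, -4.17697906e+01, -2.46405011e+01, -3.66622153e-04,
        5.79109619e-03,  1.09235224e-06]), 'position': array([0.25797893, 0.51335187, 0.2385248 ]), 'ee_rot': array([-2.96698269e-04,  2.30785828e-01,  9.73004215e-01, -7.81589081e-04]), 'contact_force': array([ 0.16573559,  0.88338969, -0.28381246]), 'moment': array([ 0.01892812, -0.03229204,  0.03242118]), 'gripper_force': 0.0, 'width': 0.08550409270646984}
```

View pics/top0.png

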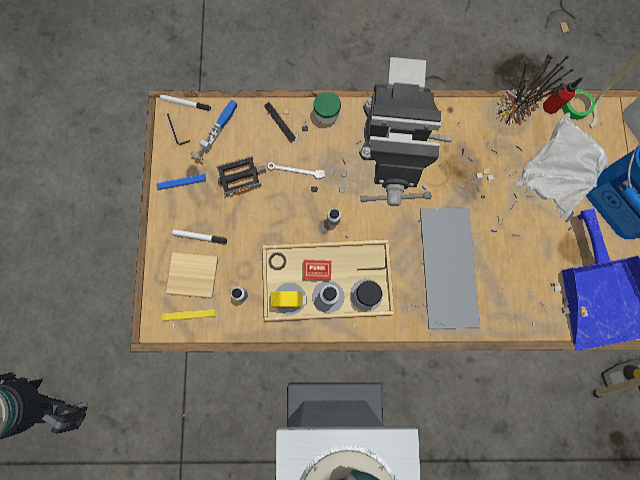

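View pics/scene0.png

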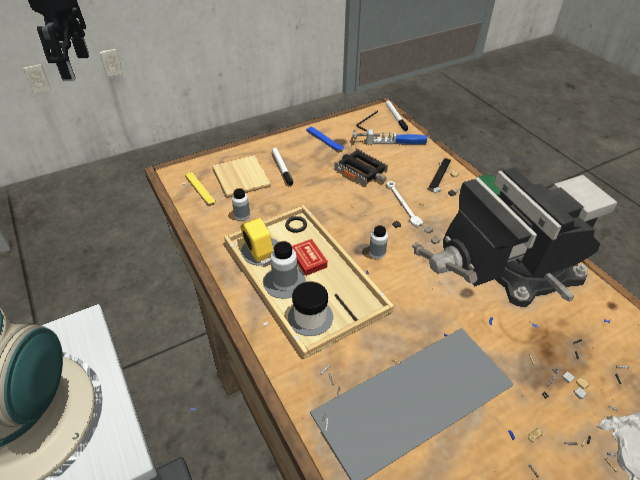

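Look-alikes for the spray can in the top view are at (329,294) on the middle disc, (333,217) behind the tray and (238,295) left of it. The one on the disc looks largest. I see only one jar (369,293), one tape measure (287,299) and one red tin (317,270). Next is a close crop to check this.

```bash
python3 - <<'E'
import cv2
a=cv2.imread("pics/top0.png")
cv2.imwrite("pics/c1.png",cv2.resize(a[200:330,225:400],None,fx=4.5,fy=4.5,interpolation=cv2.INTER_CUBIC))
a=cv2.imread("pics/scene0.png")
cv2.imwrite("pics/c2.png",cv2.resize(a[180:360,210:400],None,fx=3.3,fy=3.3,interpolation=cv2.INTER_CUBIC))
E
```

```text
(no output)
```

View pics/c1.png

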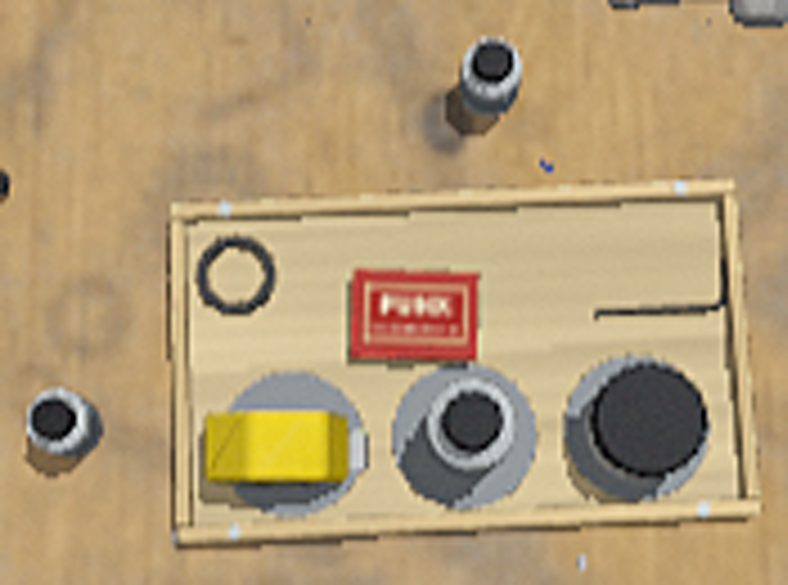

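View pics/c2.png

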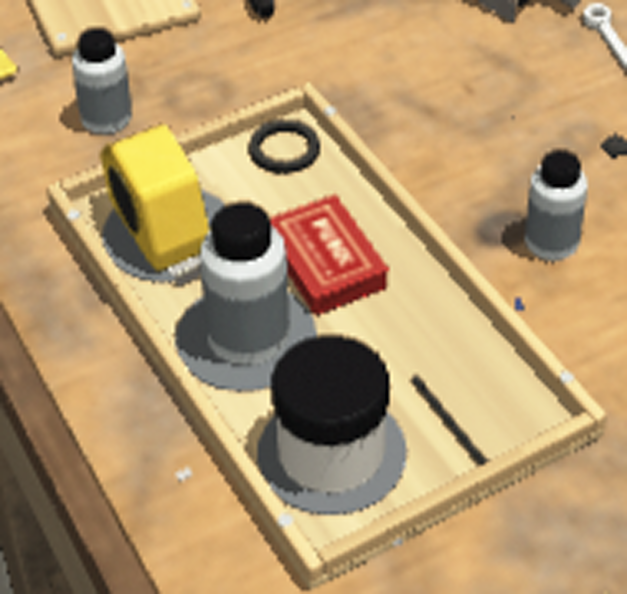

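The can on the middle disc at (329,294) is clearly wider and taller than the two decoys at (333,217) and (238,295). The discs hold the tape measure on the left, the can in the middle and the jar on the right, with the mat to the robot's right.

```bash
cat > h.py <<'E'
import numpy as np
from rig import manip
def w(px,z,cam="top"):
    p=manip.camera_params(cam);R=np.array(p["R"]);t=np.array(p["t"])
    d=R.T@np.array([(px[0]-p["cx"])/p["fx"],(px[1]-p["cy"])/p["fy"],1]);c=-R.T@t
    return (c+d*(z-c[2])/d[2])[:2]
def proj(X,cam="top"):
    p=manip.camera_params(cam);q=np.array(p["R"])@np.array(X)+p["t"]
    return np.array([p["fx"]*q[0]/q[2]+p["cx"],p["fy"]*q[1]/q[2]+p["cy"]])
def fwd(delta):  # world delta -> tool xy (m), using measured pose
    from scipy.spatial.transform import Rotation as Ro
    q=manip.get_state()["ee_rot"];return Ro.from_quat(np.r_[q[1:],q[0]]).inv().apply(delta)
def crop(cam,u,v,w_,h_,f,name):
    import cv2
    a=manip.get_image(cam)[v:v+h_,u:u+w_,::-1];cv2.imwrite(f"pics/{name}.png",cv2.resize(a,None,fx=f,fy=f,interpolation=cv2.INTER_CUBIC))
E
python3 - <<'E'
from h import *
np.set_printoptions(precision=4,suppress=True)
c1=lambda u,v:(225+(u+.5)/4.5-.5,200+(v+.5)/4.5-.5)
c2=lambda u,v:(210+(u+.5)/3.3-.5,180+(v+.5)/3.3-.5)
tc=np.array([w(c1(*p),.02) for p in((172,204),(733,182),(758,512),(178,543))])
print("tray",tc,tc.mean(0),np.linalg.norm(np.diff(tc,axis=0),axis=1))
print("discs",[w(c1(*p),.01) for p in((295,443),(465,436),(637,428))])
print("tapeTop",[w(c1(*p),.073) for p in((205,412),(348,412),(348,483),(205,483))])
print("can",w(c1(473,420),.10),w(c2(242,222),.1,"scene"))
print("jar",w(c1(651,418),.07),w(c2(331,378),.07,"scene"))
print("tin",[w(c1(*p),.025) for p in((355,270),(480,273),(476,357),(350,360))])
m=np.array([w(p,.004) for p in((421,209),(469,208),(480,327),(428,328))]);print("mat",m,m.mean(0))
b=np.array([w(p,.01) for p in((172,253),(217,254),(213,297),(167,293))]);print("board",b,b.mean(0))
from scipy.spatial.transform import Rotation as Ro
q=manip.get_state()["ee_rot"];print(Ro.from_quat(np.r_[q[1:],q[0]]).as_matrix())
E
```

```text
tray [[ 0.5661  0.1923]
 [ 0.5766 -0.1033]
 [ 0.4042 -0.1101]
 [ 0.3903  0.1861]] [0.4843 0.0412] [0.2958 0.1725 0.2966]
discs [array([0.4414, 0.1275]), array([0.4445, 0.0391]), array([ 0.4482, -0.0504])]
tapeTop [array([0.4522, 0.168 ]), array([0.4518, 0.098 ]), array([0.4174, 0.098 ]), array([0.4178, 0.1675])]
can [0.4454 0.0377] [0.4449 0.0352]
jar [ 0.4484 -0.0506] [ 0.4477 -0.0519]
tin [array([0.5298, 0.0959]), array([0.5279, 0.0309]), array([0.484 , 0.0335]), array([0.4828, 0.0985])]
mat [[ 0.6569 -0.1906]
 [ 0.6589 -0.3084]
 [ 0.3724 -0.3143]
 [ 0.3708 -0.1929]] [ 0.5147 -0.2515]
board [[0.5495 0.4089]
 [0.5466 0.302 ]
 [0.4448 0.3076]
 [0.4547 0.4153]] [0.4989 0.3584]
[[-0.8935  0.4491 -0.0009]
 [ 0.4491  0.8935 -0.0014]
 [ 0.0002 -0.0017 -1.    ]]
```

Request:
move_arm(
  deltas=[
    [[-0.529,-0.523,0,0.5275,-1],[-0.529,-0.523,0,0.5275,-1],[-0.529,-0.523,0,0.5275,-1],[-0.529,-0.523,0,0.5275,-1],[-0.529,-0.523,0,0.5275,-1],[-0.529,-0.523,0,0.5275,-1],[-0.529,-0.523,0,0.5275,-1],[-0.529,-0.523,0,0.5275,-1],[-0.529,-0.523,0,0.5275,-1],[-0.529,-0.523,0,0.5275,-1],[-0.529,-0.523,0,0.5275,-1],[-0.529,-0.523,0,0.5275,-1]],
  ],
  squeeze=30,
)

```text
clock: 1.3
position: [0.4486, -0.0525, 0.2391]
ee_rot: [0.0, 0.707, 0.707, 0.0]
contact_force: [0.6, -0.3, 0.1]
width: 0.0856
gripper_force: 0.0
```

Request:
move_arm(
  deltas=[
    [[0,0,0.05,0,-1],[0,0,0.1,0,-1],[0,0,0.15,0,-1],[0,0,0.19,0,-1],[0,0,0.22,0,-1],[0,0,0.2375,0,-1],[0,0,0.2375,0,-1],[0,0,0.2375,0,-1]],
  ],
)

```text
clock: 2.1
position: [0.4485, -0.0501, 0.0493]
ee_rot: [-0.0, 0.707, 0.707, -0.0]
contact_force: [-1.4, 0.6, -0.1]
width: 0.0853
gripper_force: 0.0
```

```bash
python3 - <<'E'
from h import *
s=manip.get_state();print(s["position"],s["ee_rot"],s["qpos"])
crop("scene",210,180,190,180,3,"j1")
E
```

```text
[ 0.44851061 -0.0501242   0.04933047] [-2.19226746e-04  7.07031445e-01  7.07182071e-01 -7.10358642e-05] [-2.65760261e-01  2.93640086e-01  2.03651685e+00  1.30039377e-04
  8.11886855e-01 -2.66062783e-01]
```

View pics/j1.png

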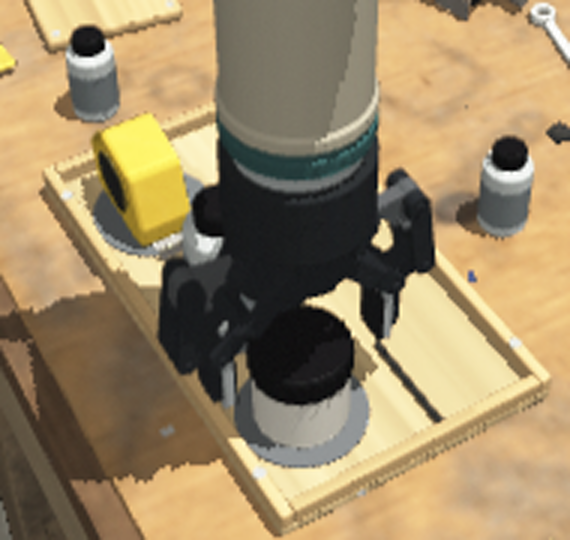

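The fingers straddle the jar's lid at crop (300,350), with nothing else touched. Now grip and lift.

Request:
move_arm(
  deltas=[
    [[0,0,0,0,1],[0,0,0,0,1],[0,0,0,0,1],[0,0,0,0,1],[0,0,0,0,1],[0,0,0,0,1],[0,0,0,0,1],[0,0,-0.01,0,1],[0,0,-0.03,0,1],[0,0,-0.06,0,1],[0,0,-0.09,0,1],[0,0,-0.1,0,1]],
  ],
)

```text
clock: 3.35
position: [0.4499, -0.0505, 0.1318]
ee_rot: [0.002, 0.707, 0.707, 0.001]
contact_force: [0.6, 0.1, -1.2]
width: 0.0551
gripper_force: 32.1
```

Request:
move_arm(
  deltas=[
    [[-0.02,-0.003,0,0,1],[-0.06,-0.01,0,0,1],[-0.11,-0.02,0,0,1],[-0.16,-0.03,0,0,1],[-0.21,-0.036,0,0,1],[-0.24,-0.036,0.01,0,1],[-0.252,-0.036,0.03,0,1],[-0.252,-0.036,0.06,0,1],[-0.252,-0.036,0.085,0,1],[-0.252,-0.036,0.1,0,1],[-0.252,-0.036,0.106,0,1],[-0.252,-0.036,0.106,0,1]],
  ],
)

```text
clock: 4.55
position: [0.4192, -0.2514, 0.0446]
ee_rot: [-0.001, 0.707, 0.707, -0.0]
contact_force: [0.1, -1.0, -1.2]
width: 0.0554
gripper_force: 32.2
```

Request:
move_arm(
  deltas=[
    [[0,0,0,0,1],[0,0,0.001,0,-0.5],[0,0,0.001,0,-0.5],[0,0,0.001,0,-0.5],[0,0,0.001,0,-0.5],[0,0,0.001,0,-0.5],[0,0,-0.02,0,-0.5],[0,0,-0.06,0,-0.6],[0,0,-0.11,0,-0.8],[0,0,-0.14,0,-1],[0,0,-0.145,0,-1],[0,0,-0.145,0,-1]],
  ],
)

```text
clock: 5.75
position: [0.4199, -0.2519, 0.161]
ee_rot: [0.001, 0.707, 0.707, 0.0]
contact_force: [-0.1, 0.4, -0.2]
width: 0.0854
gripper_force: 0.0
```

Request:
move_arm(
  deltas=[
    [[0.05,0.005,0,0,-1],[0.11,0.01,0,0,-1],[0.17,0.015,0,0,-1],[0.23,0.02,0,0,-1],[0.29,0.03,0,0,-1],[0.34,0.032,0,0,-1],[0.36,0.032,0,0,-1],[0.36,0.032,0.01,0,-1],[0.36,0.032,0.06,0,-1],[0.36,0.032,0.11,0,-1],[0.36,0.032,0.139,0,-1],[0.36,0.032,0.139,0,-1]],
  ],
)

```text
clock: 6.95
position: [0.4411, 0.0355, 0.0453]
ee_rot: [-0.004, 0.707, 0.707, -0.004]
contact_force: [-0.2, 0.0, 0.9]
width: 0.0854
gripper_force: 0.0
```

Request:
move_arm(
  deltas=[
    [[0,0,0,0,1],[0,0,0,0,1],[0,0,0,0,1],[0,0,0,0,1],[0,0,0,0,1],[0,0,0,0,1],[0,0,0,0,1],[0,0,0,0,1],[0,0,-0.02,0,1],[0,0,-0.06,0,1],[0,0,-0.1,0,1],[0,0,-0.12,0,1]],
  ],
)

```text
clock: 8.15
position: [0.4464, 0.0364, 0.148]
ee_rot: [0.002, 0.707, 0.707, 0.002]
contact_force: [0.7, 0.5, -1.4]
width: 0.0429
gripper_force: 31.0
```

Request:
move_arm(
  deltas=[
    [[-0.02,0.005,0,0,1],[-0.06,0.015,0,0,1],[-0.11,0.03,0,0,1],[-0.165,0.045,0,0,1],[-0.22,0.06,0,0,1],[-0.27,0.075,0,0,1],[-0.315,0.088,0,0,1],[-0.345,0.093,0,0,1],[-0.36,0.093,0.01,0,1],[-0.36,0.093,0.03,0,1],[-0.36,0.093,0.06,0,1],[-0.36,0.093,0.09,0,1]],
  ],
)

```text
clock: 9.35
position: [0.519, -0.2506, 0.0723]
ee_rot: [-0.0, 0.707, 0.707, 0.0]
contact_force: [0.1, 0.6, -1.1]
width: 0.0432
gripper_force: 31.0
```

Request:
move_arm(
  deltas=[
    [[0,0,0.02,0,1],[0,0,0.032,0,1],[0,0,0.0355,0,1],[0,0,0.0355,0,1],[0,0,0.0365,0,-0.5],[0,0,0.0365,0,-0.5],[0,0,0.0365,0,-0.5],[0,0,0.0365,0,-0.5],[0,0,0.02,0,-0.5],[0,0,-0.02,0,-0.6],[0,0,-0.07,0,-0.8],[0,0,-0.11,0,-0.9]],
  ],
)

```text
clock: 10.55
position: [0.5202, -0.252, 0.1643]
ee_rot: [0.001, 0.707, 0.707, 0.0]
contact_force: [0.3, -0.3, 0.5]
width: 0.0812
gripper_force: 0.0
```

```bash
python3 - <<'E'
from h import *
s=manip.get_state();print(s["position"],s["width"])
crop("scene",210,130,320,330,1.8,"j2")
E
```

```text
[ 0.52021768 -0.25203143  0.16430673] 0.08121777880661782
```

View pics/j2.png

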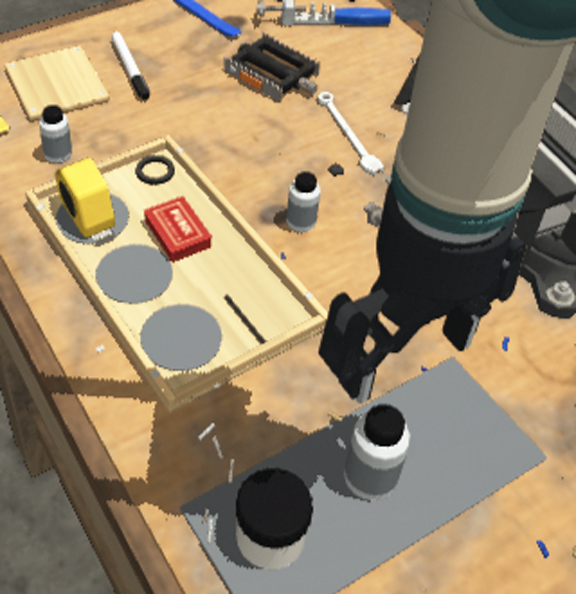

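The jar at crop (273,515) and the can at (378,450) stand upright on the mat. The tape measure is next.

Request:
move_arm(
  deltas=[
    [[0.04,-0.01,0,0,-1],[0.1,-0.025,0,0,-1],[0.16,-0.04,0,0,-1],[0.22,-0.055,0,0,-1],[0.28,-0.07,0,0,-1],[0.34,-0.08,0,0,-1],[0.4,-0.095,0,0,-1],[0.45,-0.106,0,0,-1],[0.48,-0.106,0.01,0,-1],[0.4805,-0.106,0.04,0,-1],[0.4805,-0.106,0.08,0,-1],[0.4805,-0.106,0.12,0,-1]],
  ],
)

```text
clock: 11.8
position: [0.4356, 0.1333, 0.0656]
ee_rot: [0.001, 0.707, 0.708, 0.001]
contact_force: [-0.2, 0.1, 0.2]
width: 0.0852
gripper_force: 0.0
```

Request:
move_arm(
  deltas=[
    [[0,0,0.025,0,-1],[0,0,0.0325,0,-1],[0,0,0.0325,0,1],[0,0,0.0325,0,1],[0,0,0.0325,0,1],[0,0,0.0325,0,1],[0,0,0.0325,0,1],[0,0,0.0325,0,1],[0,0,0.0325,0,1],[0,0,0.0325,0,1],[0,0,0.0325,0,1],[0,0,0.0325,0,1]],
  ],
  squeeze=40,
)

```text
clock: 13.0
position: [0.4365, 0.1329, 0.0407]
ee_rot: [0.001, 0.707, 0.707, 0.002]
contact_force: [-0.2, 0.4, 6.7]
width: 0.0338
gripper_force: 40.3
```

Request:
move_arm(
  deltas=[
    [[0,0,-0.01,0,1],[0,0,-0.03,0,1],[0,0,-0.06,0,1],[0,0,-0.09,0,1],[-0.02,0.01,-0.115,0,1],[-0.05,0.025,-0.125,0,1],[-0.09,0.045,-0.125,0,1],[-0.135,0.07,-0.125,0,1],[-0.18,0.095,-0.125,0,1],[-0.225,0.12,-0.125,0,1],[-0.27,0.145,-0.125,0,1],[-0.315,0.17,-0.125,0,1]],
  ],
)

```text
clock: 14.2
position: [0.5706, -0.1206, 0.1391]
ee_rot: [-0.001, 0.707, 0.707, -0.0]
contact_force: [0.4, 0.5, -2.0]
width: 0.0336
gripper_force: 40.3
```

Request:
move_arm(
  deltas=[
    [[-0.045,0.02,0,0,1],[-0.085,0.04,0,0,1],[-0.12,0.05,0,0,1],[-0.145,0.055,0,0,1],[-0.16,0.055,0,0,1],[-0.165,0.055,0.01,0,1],[-0.165,0.055,0.03,0,1],[-0.165,0.055,0.06,0,1],[-0.165,0.055,0.09,0,1],[-0.165,0.055,0.115,0,1],[-0.165,0.055,0.129,0,1],[-0.165,0.055,0.131,0,1]],
  ],
)

```text
clock: 15.4
position: [0.6142, -0.2496, 0.0343]
ee_rot: [-0.001, 0.707, 0.707, 0.0]
contact_force: [-2.1, 2.9, 5.0]
width: 0.0336
gripper_force: 40.5
```

Request:
move_arm(
  deltas=[
    [[0,0,0,0,1],[0,0,0.001,0,1],[0,0,0.001,0,0],[0,0,0.001,0,-0.4],[0,0,0.001,0,-0.4],[0,0,0.001,0,-0.4],[0,0,0.001,0,-0.4],[0,0,-0.02,0,-0.4],[0,0,-0.06,0,-0.4],[0,0,-0.11,0,-0.4],[0,0,-0.15,0,-0.4],[0,0,-0.16,0,-0.4]],
  ],
)

```text
clock: 16.6
position: [0.6171, -0.2525, 0.1672]
ee_rot: [0.004, 0.707, 0.707, 0.001]
contact_force: [0.9, -0.6, -0.3]
width: 0.0594
gripper_force: 0.0
```

```bash
python3 - <<'E'
from h import *
s=manip.get_state();print(s["position"],s["width"])
crop("top",225,200,280,140,2.8,"j3")
E
```

```text
[ 0.61707905 -0.25246241  0.16719935] 0.059352862427308896
```

View pics/j3.png

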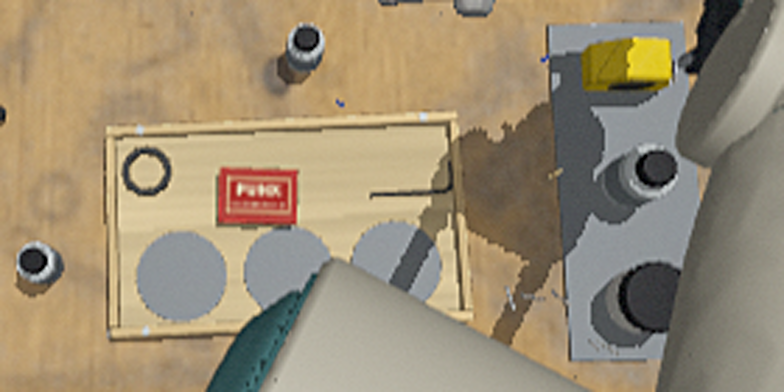

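All three stand on the mat, with the tape at crop (628,65), the can at (650,172) and the jar at (655,297). The tin has not moved and sits at crop (257,196).

Request:
move_arm(
  deltas=[
    [[0.05,-0.015,0,0,-0.5],[0.11,-0.035,0,0,-0.5],[0.17,-0.06,0,0,-0.5],[0.23,-0.08,0,0,-0.5],[0.29,-0.1,0,0,-0.5],[0.34,-0.12,0,0,-0.5],[0.38,-0.136,0,0,-0.5],[0.395,-0.136,0,0,-0.5],[0.395,-0.136,0.02,0,-0.5],[0.395,-0.136,0.06,0,-0.5],[0.395,-0.136,0.1,0,-0.5],[0.395,-0.136,0.13,0,-0.5]],
  ],
)

```text
clock: 17.85
position: [0.5052, 0.064, 0.0558]
ee_rot: [-0.001, 0.707, 0.707, -0.001]
contact_force: [-0.3, 0.2, -0.1]
width: 0.064
gripper_force: 0.0
```

Request:
move_arm(
  deltas=[
    [[0,0,0.02,0,-0.5],[0,0,0.035,0,-0.5],[0,0,0.045,0,-0.5],[0,0,0.049,0,-0.5],[0,0,0.049,0,-0.5],[0,0,0.049,0,-0.5]],
  ],
)

```text
clock: 18.45
position: [0.5067, 0.0646, 0.0199]
ee_rot: [0.001, 0.707, 0.707, 0.001]
contact_force: [-0.9, -0.4, 0.1]
width: 0.064
gripper_force: 0.0
```

```bash
python3 - <<'E'
from h import *
s=manip.get_state();print(s["position"],s["width"],s["contact_force"])
crop("scene",210,150,200,180,3,"j4")
E
```

```text
[0.50669355 0.06461069 0.01988681] 0.0639832618693272 [-0.91249205 -0.35082069  0.05157631]
```

View pics/j4.png

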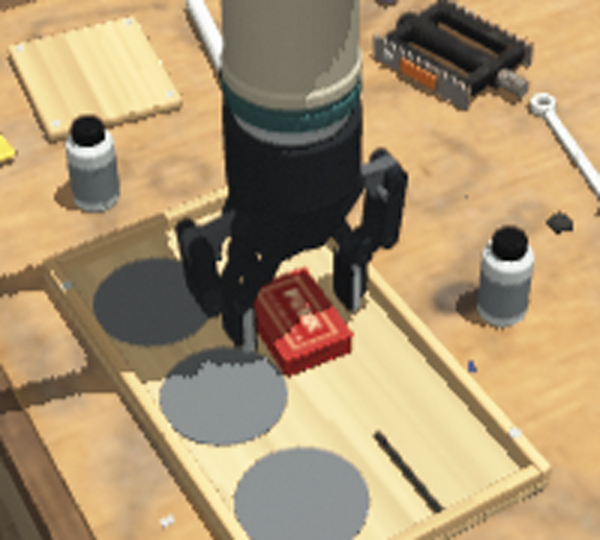

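The fingers straddle the tin at crop (302,318), one near the floor on each long side. Closing now.

Request:
move_arm(
  deltas=[
    [[0,0,0,0,-0.1],[0,0,0,0,1],[0,0,0,0,1],[0,0,0,0,1],[0,0,0,0,1],[0,0,0,0,1],[0,0,0,0,1]],
  ],
  squeeze=40,
)

```text
clock: 19.2
position: [0.5066, 0.0647, 0.0203]
ee_rot: [0.001, 0.707, 0.707, 0.001]
contact_force: [-1.3, 0.0, 6.1]
width: 0.0443
gripper_force: 40.8
```

Request:
move_arm(
  deltas=[
    [[0,0,-0.01,0,1],[0,0,-0.03,0,1],[0,0,-0.07,0,1],[0,0,-0.11,0,1],[0.02,0,-0.1325,0,1],[0.05,-0.005,-0.1375,0,1],[0.1,-0.009,-0.1375,0,1],[0.15,-0.009,-0.1375,0,1],[0.2,-0.009,-0.1375,0,1],[0.25,-0.009,-0.1375,0,1],[0.3,-0.009,-0.1375,0,1],[0.34,-0.009,-0.1375,0,1]],
  ],
)

```text
clock: 20.4
position: [0.4983, 0.3389, 0.1296]
ee_rot: [-0.0, 0.707, 0.708, 0.0]
contact_force: [0.2, -0.1, -0.1]
width: 0.044
gripper_force: 41.3
```

Request:
move_arm(
  deltas=[
    [[0.02,0,0,0,1],[0.027,0,0,0,1],[0.027,0,0.02,0,1],[0.027,0,0.05,0,1],[0.027,0,0.08,0,1],[0.027,0,0.11,0,1],[0.027,0,0.125,0,1],[0.027,0,0.131,0,1],[0.027,0,0.134,0,1],[0.027,0,0.134,0,1],[0.027,0,0.134,0,1]],
  ],
)

```text
clock: 21.5
position: [0.4996, 0.3586, 0.0232]
ee_rot: [0.0, 0.707, 0.707, 0.001]
contact_force: [0.3, 0.3, 0.3]
width: 0.0444
gripper_force: 41.3
```

Request:
move_arm(
  deltas=[
    [[0,0,0.0013,0,1],[0,0,0.0013,0,0.2],[0,0,0.0013,0,-0.5],[0,0,0.0013,0,-0.5],[0,0,0.0013,0,-0.5],[0,0,0.0013,0,-0.5],[0,0,-0.02,0,-0.5],[0,0,-0.06,0,-0.5],[0,0,-0.11,0,-0.5],[0,0,-0.15,0,-0.5],[-0.03,0,-0.17,0,-0.5],[-0.08,0.01,-0.17,0,-0.5]],
  ],
)

```text
clock: 22.7
position: [0.508, 0.2963, 0.1613]
ee_rot: [0.001, 0.706, 0.708, 0.003]
contact_force: [0.1, -0.8, -1.0]
width: 0.0638
gripper_force: 0.0
```

Request:
move_arm(
  deltas=[
    [[-0.05,0.02,0,0,-0.5],[-0.11,0.035,0,0,-0.5],[-0.17,0.05,0,0,-0.5],[-0.2,0.05,0,0,-0.5],[-0.2,0.05,0,0,-0.5],[-0.2,0.05,0,0,-0.5]],
  ],
)

```text
clock: 23.3
position: [0.5467, 0.1342, 0.158]
ee_rot: [-0.0, 0.708, 0.707, 0.0]
contact_force: [0.2, 0.9, 0.2]
width: 0.0642
gripper_force: 0.0
```

```bash
python3 - <<'E'
from h import *
s=manip.get_state();print(s["position"],s["width"])
import cv2
t=manip.get_image("top")[:,:,::-1]; cv2.imwrite("pics/topB.png",t)
a=cv2.resize(t[235:315,150:260],None,fx=3.6,fy=3.6,interpolation=cv2.INTER_CUBIC)
b=cv2.resize(t[200:335,415:490],None,fx=3.6,fy=3.6,interpolation=cv2.INTER_CUBIC)
h=max(a.shape[0],b.shape[0]);c=np.zeros((h,a.shape[1]+b.shape[1],3),np.uint8);c[:a.shape[0],:a.shape[1]]=a;c[:b.shape[0],a.shape[1]:]=b
cv2.imwrite("pics/j5.png",c);print(a.shape)
E
```

```text
[0.5467293  0.13424051 0.15802765] 0.06418164788787731
(288, 396, 3)
```

View pics/j5.png

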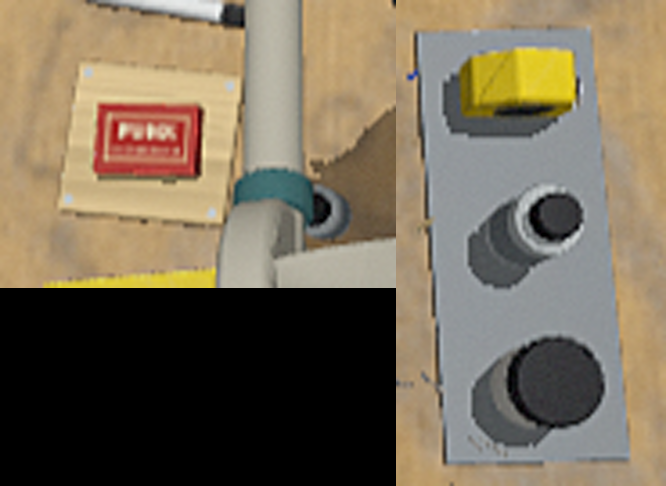

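```bash
python3 - <<'E'
from h import *
np.set_printoptions(precision=4,suppress=True)
f=lambda u,v:(150+(u+.5)/3.6-.5,235+(v+.5)/3.6-.5)
g=lambda u,v:(415+(u-396+.5)/3.6-.5,200+(v+.5)/3.6-.5)
B=np.array([w(f(*p),.01) for p in((80,62),(240,75),(222,226),(58,210))]);print(B,B.mean(0))
T=np.array([w(f(*p),.027) for p in((98,102),(203,105),(198,178),(95,172))]);print(T,T.mean(0))
print("tape",[w(g(*p),.067) for p in((470,50),(577,48),(577,108),(463,115))],"can",w(g(555,217),.094),"jar",w(g(558,382),.064))
E
```

```text
[[0.5523 0.4094]
 [0.5431 0.3035]
 [0.4439 0.3115]
 [0.4548 0.4182]] [0.4985 0.3607]
[[0.5229 0.3908]
 [0.5206 0.3229]
 [0.4734 0.3241]
 [0.4776 0.3902]] [0.4986 0.357 ]
tape [array([ 0.6286, -0.2072]), array([ 0.6296, -0.2756]), array([ 0.5904, -0.273 ]), array([ 0.5862, -0.2005])] can [ 0.5165 -0.2457] jar [ 0.4186 -0.2507]
```

The tin lies flat at the middle of the board, within about 4 mm, and all three still stand on the mat. Now the returns, tape first.

Request:
move_arm(
  deltas=[
    [[-0.04,0.01,0,0,-0.4],[-0.1,0.02,0,0,-0.4],[-0.16,0.03,0,0,-0.4],[-0.22,0.04,0,0,-0.4],[-0.28,0.05,0,0,-0.4],[-0.34,0.065,0,0,-0.4],[-0.4,0.085,0,0,-0.4],[-0.45,0.085,0,0,-0.4],[-0.482,0.085,0,0,-0.4],[-0.482,0.085,0.01,0,-0.4],[-0.482,0.085,0.05,0,-0.4],[-0.482,0.085,0.09,0,-0.4]],
  ],
)

```text
clock: 24.55
position: [0.6161, -0.2492, 0.0858]
ee_rot: [0.001, 0.706, 0.708, 0.001]
contact_force: [-0.1, 0.4, -0.2]
width: 0.0595
gripper_force: 0.0
```

Request:
move_arm(
  deltas=[
    [[0,0,0.035,0,-0.4],[0,0,0.055,0,-0.4],[0,0,0.0635,0,-0.4],[0,0,0.0635,0,-0.4],[0,0,0.0635,0,1],[0,0,0.0635,0,1],[0,0,0.0635,0,1],[0,0,0.0635,0,1],[0,0,0.0635,0,1],[0,0,0.0635,0,1],[0,0,0.0535,0,1],[0,0,0.0335,0,1]],
  ],
)

```text
clock: 25.75
position: [0.613, -0.2508, 0.0577]
ee_rot: [-0.002, 0.707, 0.707, -0.001]
contact_force: [0.7, 0.4, -3.9]
width: 0.0335
gripper_force: 40.2
```

Request:
move_arm(
  deltas=[
    [[0,0,-0.03,0,1],[0,0,-0.065,0,1],[0.01,-0.005,-0.09,0,1],[0.03,-0.015,-0.1,0,1],[0.065,-0.03,-0.1,0,1],[0.11,-0.05,-0.1,0,1],[0.155,-0.075,-0.1,0,1],[0.2,-0.1,-0.1,0,1],[0.245,-0.125,-0.1,0,1],[0.29,-0.15,-0.1,0,1],[0.335,-0.175,-0.1,0,1],[0.38,-0.2,-0.1,0,1]],
  ],
)

```text
clock: 26.95
position: [0.4517, 0.0544, 0.1384]
ee_rot: [-0.001, 0.707, 0.707, -0.001]
contact_force: [-0.7, 1.0, -2.4]
width: 0.0334
gripper_force: 40.3
```

Request:
move_arm(
  deltas=[
    [[0.04,-0.015,0,0,1],[0.07,-0.022,0,0,1],[0.09,-0.025,0,0,1],[0.1,-0.025,0,0,1],[0.1,-0.025,0.01,0,1],[0.1,-0.025,0.03,0,1],[0.1,-0.025,0.06,0,1],[0.1,-0.025,0.09,0,1],[0.1,-0.025,0.11,0,1],[0.1,-0.025,0.12,0,1],[0.1,-0.025,0.12,0,1],[0.1,-0.025,0.12,0,1]],
  ],
)

```text
clock: 28.15
position: [0.4351, 0.1321, 0.0432]
ee_rot: [0.0, 0.707, 0.707, -0.0]
contact_force: [-0.2, -0.1, -2.0]
width: 0.0335
gripper_force: 40.4
```

Request:
move_arm(
  deltas=[
    [[0,0,0.0015,0,1],[0,0,0.0025,0,1],[0,0,0.0025,0,1]],
  ],
)

```text
clock: 28.45
position: [0.4352, 0.1324, 0.0422]
ee_rot: [0.001, 0.707, 0.707, 0.0]
contact_force: [-1.5, -1.6, 5.0]
width: 0.0337
gripper_force: 41.4
```

Request:
move_arm(
  deltas=[
    [[0,0,0,0,0],[0,0,0,0,-0.4],[0,0,0,0,-0.4],[0,0,0,0,-0.4],[0,0,0,0,-0.4],[0,0,-0.02,0,-0.4],[0,0,-0.06,0,-0.4],[0,0,-0.11,0,-0.4],[0,0,-0.145,0,-0.4],[0,0,-0.15,0,-0.4],[0,0,-0.15,0,-0.4]],
  ],
)

```text
clock: 29.55
position: [0.4352, 0.1327, 0.1619]
ee_rot: [0.001, 0.707, 0.707, 0.001]
contact_force: [0.3, -0.1, -0.5]
width: 0.0599
gripper_force: 0.0
```

```bash
cat > blob.py <<'E'
from h import *
import cv2
def blob(img,pred,r,thr=60):
    u,v=map(int,np.round(pred));a=img[v-r:v+r,u-r:u+r].max(2)
    n,l,s,c=cv2.connectedComponentsWithStats((a<thr).astype(np.uint8))
    k=[i for i in range(1,n) if s[i,4]>30]
    if not k:return None
    i=min(k,key=lambda i:np.hypot(*(c[i]-r)));return c[i]+[u-r,v-r],s[i,4]
def run(imgs,name,xy,zt,r):
    for cam in imgs:
        b=blob(imgs[cam],proj([*xy,zt],cam),r)
        if b:print(name,cam,w(b[0],zt,cam).round(4),b[1])
E
python3 - <<'E'
from blob import *
i0={"top":cv2.imread("pics/top0.png"),"scene":cv2.imread("pics/scene0.png")}
i1={c:manip.get_image(c)[:,:,::-1] for c in("top","scene")}
cv2.imwrite("pics/s6.png",i1["scene"]);cv2.imwrite("pics/t6.png",i1["top"])
run(i0,"can0",(.445,.037),.1,16);run(i1,"can1",(.5197,-.2517),.094,16)
run(i0,"jar0",(.448,-.051),.07,26);run(i1,"jar1",(.42,-.2515),.064,26)
E
```

```text
can0 top [0.4446 0.039 ] 64
can0 scene [0.4412 0.0292] 256
can1 top [ 0.5159 -0.2452] 84
can1 scene [ 0.5136 -0.253 ] 409
jar0 top [ 0.4374 -0.0417] 82
jar0 scene [ 0.4436 -0.0583] 947
jar1 top [ 0.4161 -0.2508] 283
jar1 scene [ 0.4154 -0.2562] 1468
```

Request:
move_arm(
  deltas=[
    [[-0.04,0.01,0,0,-0.5],[-0.1,0.025,0,0,-0.5],[-0.16,0.04,0,0,-0.5],[-0.22,0.055,0,0,-0.5],[-0.28,0.07,0,0,-0.5],[-0.34,0.08,0,0,-0.5],[-0.4,0.095,0,0,-0.5],[-0.45,0.106,0,0,-0.5],[-0.48,0.106,0,0,-0.5],[-0.48,0.106,0.01,0,-0.5],[-0.48,0.106,0.04,0,-0.5],[-0.48,0.106,0.08,0,-0.5]],
  ],
)

```text
clock: 30.85
position: [0.5195, -0.2507, 0.0959]
ee_rot: [-0.0, 0.707, 0.707, 0.0]
contact_force: [0.4, 1.0, -0.2]
width: 0.0642
gripper_force: 0.0
```

Request:
move_arm(
  deltas=[
    [[0,0,0.035,0,-0.5],[0,0,0.055,0,-0.5],[0,0,0.065,0,-0.5],[0,0,0.065,0,-0.5],[0,0,0.065,0,1],[0,0,0.065,0,1],[0,0,0.065,0,1],[0,0,0.065,0,1],[0,0,0.065,0,1],[0,0,0.065,0,1],[0,0,0.055,0,1],[0,0,0.03,0,1]],
  ],
  squeeze=30,
)

```text
clock: 32.05
position: [0.5182, -0.2504, 0.0721]
ee_rot: [-0.002, 0.707, 0.707, -0.001]
contact_force: [-0.6, -0.1, -0.9]
width: 0.0438
gripper_force: 30.8
```

Request:
move_arm(
  deltas=[
    [[0,0,-0.03,0,1],[0,0,-0.065,0,1],[0.01,-0.003,-0.085,0,1],[0.03,-0.01,-0.091,0,1],[0.065,-0.02,-0.091,0,1],[0.11,-0.03,-0.091,0,1],[0.16,-0.045,-0.091,0,1],[0.21,-0.06,-0.091,0,1],[0.26,-0.075,-0.091,0,1],[0.305,-0.088,-0.091,0,1],[0.34,-0.093,-0.091,0,1],[0.3595,-0.093,-0.091,0,1]],
  ],
)

```text
clock: 33.25
position: [0.4421, 0.039, 0.1453]
ee_rot: [-0.002, 0.706, 0.708, -0.001]
contact_force: [1.0, -0.7, -1.2]
width: 0.0433
gripper_force: 30.8
```

Request:
move_arm(
  deltas=[
    [[0,0,0,0,1],[0,0,0.02,0,1],[0,0,0.05,0,1],[0,0,0.08,0,1],[0,0,0.105,0,1],[0,0,0.115,0,1],[0,0,0.117,0,1],[0,0,0.117,0,1],[0,0,0.117,0,1]],
  ],
)

```text
clock: 34.15
position: [0.4461, 0.0361, 0.053]
ee_rot: [0.001, 0.707, 0.707, 0.001]
contact_force: [0.1, 0.4, -1.0]
width: 0.0433
gripper_force: 31.1
```

Request:
move_arm(
  deltas=[
    [[0,0,0.0015,0,1],[0,0,0.0025,0,1],[0,0,0.0025,0,0],[0,0,0.0025,0,-0.4],[0,0,0.0025,0,-0.4],[0,0,0.0025,0,-0.4],[0,0,0.0025,0,-0.4],[0,0,-0.02,0,-0.4],[0,0,-0.06,0,-0.4],[0,0,-0.1,0,-0.4],[0,0,-0.125,0,-0.4],[0,0,-0.13,0,-0.4]],
  ],
)

```text
clock: 35.35
position: [0.447, 0.0362, 0.1587]
ee_rot: [0.002, 0.707, 0.707, 0.002]
contact_force: [0.7, -0.2, -0.1]
width: 0.0596
gripper_force: 0.0
```

Request:
move_arm(
  deltas=[
    [[-0.04,-0.004,0,0,-1],[-0.1,-0.01,0,0,-1],[-0.16,-0.015,0,0,-1],[-0.22,-0.02,0,0,-1],[-0.28,-0.03,0,0,-1],[-0.33,-0.032,0,0,-1],[-0.36,-0.032,0,0,-1],[-0.36,-0.032,0.01,0,-1],[-0.36,-0.032,0.05,0,-1],[-0.36,-0.032,0.1,0,-1],[-0.36,-0.032,0.13,0,-1],[-0.36,-0.032,0.1385,0,-1]],
  ],
)

```text
clock: 36.55
position: [0.417, -0.2484, 0.0421]
ee_rot: [-0.004, 0.707, 0.707, -0.0]
contact_force: [0.5, 0.4, -0.1]
width: 0.0851
gripper_force: 0.0
```

Request:
move_arm(
  deltas=[
    [[0,0,0,0,-1],[0,0,0,0,1],[0,0,0,0,1],[0,0,0,0,1],[0,0,0,0,1],[0,0,0,0,1],[0,0,0,0,1],[0,0,-0.01,0,1],[0,0,-0.03,0,1],[0,0,-0.07,0,1],[0,0,-0.1,0,1],[0,0,-0.11,0,1]],
  ],
)

```text
clock: 37.75
position: [0.421, -0.2528, 0.1366]
ee_rot: [0.003, 0.707, 0.707, 0.0]
contact_force: [0.3, -0.4, -0.4]
width: 0.0546
gripper_force: 32.2
```

Request:
move_arm(
  deltas=[
    [[0.02,0.003,0,0,1],[0.06,0.01,0,0,1],[0.11,0.02,0,0,1],[0.16,0.03,0,0,1],[0.205,0.036,0,0,1],[0.24,0.036,0,0,1],[0.252,0.036,0,0,1],[0.252,0.036,0.015,0,1],[0.252,0.036,0.045,0,1],[0.252,0.036,0.075,0,1],[0.252,0.036,0.095,0,1],[0.252,0.036,0.1,0,1]],
  ],
)

```text
clock: 38.95
position: [0.4459, -0.0495, 0.0528]
ee_rot: [-0.003, 0.707, 0.707, -0.002]
contact_force: [-9.3, 1.6, 37.8]
width: 0.055
gripper_force: 35.9
```

Request:
move_arm(
  deltas=[
    [[0,0,0.001,0,1],[0,0,0.0025,0,1],[0,0,0.0025,0,1]],
  ],
)

```text
clock: 39.25
position: [0.4458, -0.0495, 0.0529]
ee_rot: [-0.002, 0.707, 0.707, -0.001]
contact_force: [-6.9, 2.1, 19.9]
width: 0.0546
gripper_force: 34.2
```

```bash
python3 - <<'E'
from h import *
s=manip.get_state();print(s["position"],s["width"],s["contact_force"])
crop("scene",230,180,180,180,3.3,"j7")
E
```

```text
[ 0.44583587 -0.04948436  0.05287211] 0.0545595027379545 [-6.93859641  2.08904716 19.86608008]
```

View pics/j7.png

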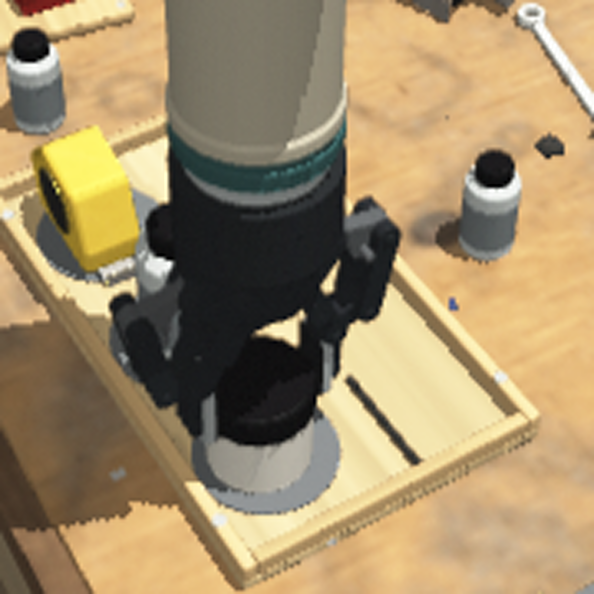

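The jar is on its disc at crop (265,440) and pressing slightly, so I ease up 1.5 mm before letting go.

Request:
move_arm(
  deltas=[
    [[0,0,-0.002,0,1],[0,0,-0.002,0,1],[0,0,-0.002,0,0],[0,0,-0.002,0,-0.2],[0,0,-0.002,0,-0.4],[0,0,-0.002,0,-0.7],[0,0,-0.002,0,-1],[0,0,-0.002,0,-1],[0,0,-0.03,0,-1],[0,0,-0.08,0,-1],[0,0,-0.13,0,-1],[0,0,-0.15,0,-1]],
  ],
)

```text
clock: 40.5
position: [0.4505, -0.0506, 0.1753]
ee_rot: [0.003, 0.707, 0.707, 0.002]
contact_force: [0.6, -0.1, -0.6]
width: 0.0858
gripper_force: 0.0
```

Request:
move_arm(
  deltas=[
    [[-0.05,0,0,0,-1],[-0.11,0,0,0,-1],[-0.17,0,0,0,-1],[-0.23,0,0,0,-1],[-0.29,0,0,0,-1],[-0.33,0,0,0,-1],[-0.33,0,0,0,-1],[-0.33,0,0,0,-1]],
  ],
)

```text
clock: 41.3
position: [0.4481, -0.3143, 0.1712]
ee_rot: [-0.001, 0.708, 0.707, 0.0]
contact_force: [0.3, 0.6, -0.1]
width: 0.0854
gripper_force: 0.0
```

```bash
python3 - <<'E'
from h import *
import cv2
s=manip.get_state();print(s["position"],s["width"])
for c,(u,v,W,H) in {"top":(255,235,145,90),"scene":(215,190,150,165)}.items():
    b=manip.get_image(c)[:,:,::-1];cv2.imwrite(f"pics/{c}7.png",b);a=cv2.imread(f"pics/{c}0.png")
    st=[cv2.resize(i[v:v+H,u:u+W],None,fx=k,fy=k,interpolation=cv2.INTER_CUBIC) for i in(a,b) for k in[3 if c=="top" else 2.6]]
    cv2.imwrite(f"pics/cmp_{c}.png",np.vstack(st) if c=="top" else np.hstack(st))
E
```

```text
[ 0.44808387 -0.31432301  0.17115913] 0.08541578786589547
```

View pics/cmp_top.png

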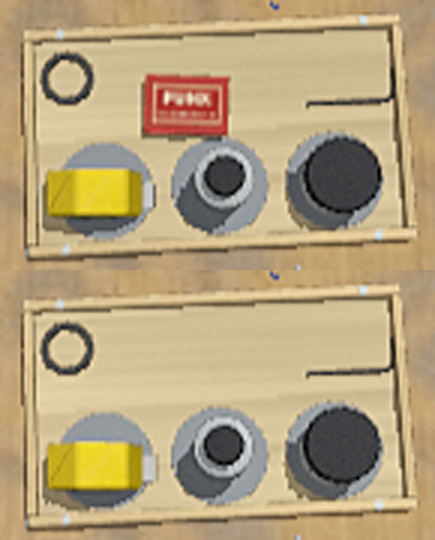

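View pics/cmp_scene.png

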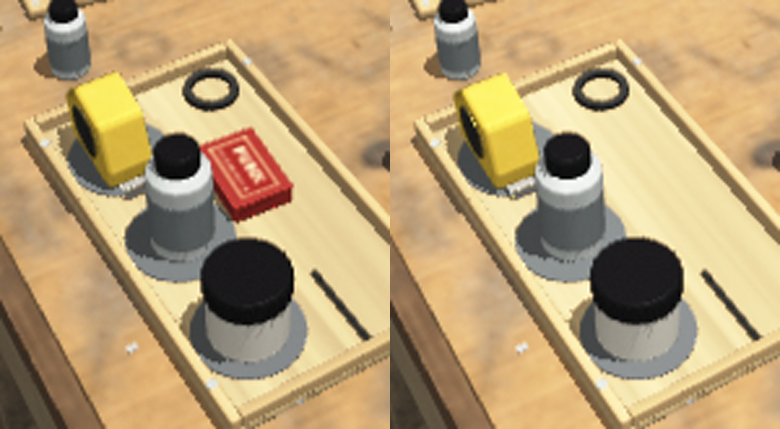

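All three stand upright on their discs within about 2 mm of the start (tape (95,463), can (224,445), jar (344,445) in the lower half), and the gripper is empty. Handing in.

```bash
python3 -c "
from rig import manip
print(manip.sign_off())"
```

```text
the job is handed in; nothing more can be done
None
```

The job is handed in at about 41 s: the tin lies flat within about 4 mm of the board's middle, and the jar, spray can and tape measure are back upright on their own discs within about 2 mm of the start. The jar pressed its disc at up to about 38 N and may have tipped a few degrees in the gripper when set down; it stood upright after release.

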